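Check a shortbread bar in the sizing gauge

ROBOT

A 6-joint arm with a two-finger parallel gripper is mounted at the origin on the work surface. World frame = base frame: x ahead of the robot, y to its left, z up, the work surface at z = 0. Lengths are in m, angles in rad, forces in N, time in s.
With the tool pointing down it reaches from about 0.375 to 0.975 m from the base axis. Payload 3.8 kg.
Tool frame: the origin (TCP) lies midway between the tips of the shut fingers; the grasp point (between the pads) lies 19 mm behind it; z points along the fingers, y is the line along which they close (so a half turn about z gives the same grasp; the last joint's range is limited). The gripper opens to 88 mm and grips with 3 to 60 N. Pads are 18 mm wide; open, the fingers measure 123 mm over their backs; the gripper's body (75 mm by 187 mm) begins 45 mm behind the grasp point.
Start: joints at [-1.38, 0.264, 1.604, -0, 1.274, -0.037], TCP at [0.152, -0.658, 0.239] pointing down, gripper open.
Joint ranges: [-2.63, 2.63], [-0.94, 2.18], [0.31, 2.57], [-1.31, 4.45], [0, 2.66], [-2.55, 2.55]. Speed limits (rad/s): [2.57, 2.57, 3.14, 3.14, 3.14, 3.14].

INTERFACE

Orientations are given as a rotation vector (axis times angle).
In Python, from cell import manip, inverse_kinematics, cams, order gives the robot as it stands. Calls block until the motion is done:
- manip.move_pose(position, orientation): joint-space move of the TCP to a pose.
- manip.move_linear(position, rate=0.15, rot=None): straight line of the TCP; rot=None keeps the orientation; rate is the mean speed in m/s.
- manip.set_joints(angles): joint-space move.
- manip.set_gripper(opening, force=None): finger opening in m; force is the grip in N (None keeps the last); returns when the fingers have stopped.
- manip.dwell(seconds).
- inverse_kinematics(position, orientation): joint angles nearest the present ones, or None.
- manip.state(): the state.
- cams.capture(name): name is "scene" or "side" or "wrist"; returns a dict with "image" (420x560x3 uint8, blue, green, red), "z_map" (420x560 float32, m along the optical axis (not along the pixel's ray), 0 where there is no reading), "intrinsics" (3x3 intrinsics, pixels), "k1" (the pictures are not rectified: a ray, as slopes to the right and down, at radius r is drawn at 1 + k1 r^2 times it, then the intrinsics apply), "position" and "orientation" of the camera in the world; the wrist camera has in their place "T_tool_cam" (4x4, takes a point from camera to tool coordinates, whose origin is the TCP and whose axes are the flange's). Camera axes: x right, y down, z forward; pixel columns grow to the right and rows downward; lengths in m; the calibration is good to about 2 mm. A picture is of the moment at which its call begins: read the wrist's pose just before it.
A pose or a line that the arm cannot do raises manip.IKError and nothing moves.
- order.close_job(): hands the job in; it is judged then, once.
The state is a dict: "clock": time; "joint_pos": joint angles; "joint_velocities": joint speeds; "tau": joint torques, N m; "tool_pos": TCP position; "tcp_rot": TCP orientation; "contact_force": force on the tool from outside, world axes, zero at the start; "moment": the same for the moment, N m; "gripper_width": finger opening in m; "grasp_force": force on a finger pad.
Only numpy, scipy, OpenCV 4.12 (cv2) and the standard library are available. Lean on these libraries where they do the work, as an engineer would, in place of code of your own. Each camera call takes 0.05 s, during which the arm holds its last target. There are 200 camera calls.

TASK

Take the rectangular chocolate shortbread bar off the baking sheet and lay it flat on the sizing gauge between its open jaws, with its long sides facing the jaws. Then slide the moving jaw closed until the bar is lightly nipped, flat against both jaws, pressing gently enough that the jaw does not cock out of square and the bar is not crushed. Let go and leave the gauge closed on the bar; do not disturb the round biscuits or the steel cutter ring.

Things in the scene. Friction and masses are not known exactly. Their poses are not given: they have to be found in the camera images.
- bar_center (a point): Centre (half-way up) of the dark brown rectangular shortbread bar to be checked: 64 mm long (its x axis), 26 mm high (z up), about 70 g, rigid, lying flat on the baking sheet. Its width (y axis) is what the gauge finds: bakes vary, 40 to 46 mm. The jaws may bear on it with 15 N at most before it crumbles; a 20 to 40 N finger grip on its long sides is all right.
- bar: The same bar; origin at the centre of its underside, axes as its centre point.
- gauge: Bench sizing gauge, a big caliper fixed to the bench: white base plate 150 (x) by 235 mm (y), top 12 mm above the bench; steel beam along its robot-side edge (centre line x = -70 mm). Origin on the bench, z up. The jaws are upright steel blades along x, tops 46 mm above the bench. The fixed one, 16 mm thick, is clamped by hand: its face is anywhere from 65 to 100 mm to the -y side of the origin, parallel to x.
- bed (a point): Point on the plate's top, 12 mm above the bench, at gauge x = +10 mm, y = 0, axes as the gauge's: a good place for the bar's centre, long axis along the gauge's x. There the jaws are at least 113 mm apart. The plate lets the jaw push the bar along (under 1 N) until it meets the fixed jaw.
- jaw_face (a point): A point on the sliding jaw's working face, 25 mm above the bench, at gauge x = +10 mm and at the start gauge y = +48 to +60 mm; -y points out of the face, towards the fixed jaw. The blade is 14 mm thick and 105 mm long in x.
- carriage: Dark steel carriage on the beam, 34 by 44 mm, top 42 mm above the bench, with a black upright thumb tab; carries the sliding jaw. Origin on the beam's centre line, 12 mm above the bench, axes as the gauge's. Slides only along the gauge's y, towards -y to close; about 4 N of friction, so it stays where it is left, also against up to 4 N of push-back from a nipped bar.
- tab_grip (a point): Grip point on the thumb tab, 68 mm above the bench. The tab is 12 mm thick (y, the sliding direction), 30 mm wide (x), and stands from 42 to 82 mm above the bench, over the beam; it can be pinched from above across its thickness, or pushed.
- jaw (a joint): How far the sliding jaw is cocked, rad: 0 is square, positive when its free end is pushed back. It has springy play (20 N m per rad) about an upright pin at the carriage's origin: with the bar bearing about 50 mm from the pin, 3 N of squeeze cocks it about 0.007 rad. Past 0.025 rad counts as tilted; leave it under 0.02. The reading is noisy by some 0.01 rad.
- sheet: Aluminium baking sheet fixed on the bench, 310 mm (x) by 210 mm (y), floor 4 mm thick, rim 12 mm above the bench. Origin on the bench under its centre. The bar and two biscuits lie in a row along its x, about 90 mm apart, in any order.
- biscuit_a: Round brown biscuit on the sheet, 54 mm across, 10 mm thick; origin at the centre of its underside. Leave alone.
- biscuit_b: Another such biscuit. Leave alone.
- cutter: Plain steel cutter ring standing on the bench beyond the gauge, 70 mm across, 40 mm high; origin at the centre of its underside. Leave alone.

How it is judged:
On the way, in this order (a step that is already met when the one before it is completed fails the run):
1. the bar lies flat on the gauge between the open jaws, long sides facing them, let go and not yet nipped (z of bar_center in the frame of gauge between 0.022 and 0.028 m and angle between bar_center's own z axis and vertical below 0.06 rad and x of bar_center in the frame of gauge between -0.022 and 0.042 m and angle between the x axis of bar_center and the x axis of gauge, either way round below 0.35 rad and y of bar_center in the frame of gauge above -0.09 m and y of bar_center in the frame of jaw_face below -0.015 m and contact force between the fingers and bar below 0.05 N and contact force between carriage and bar below 0.5 N), for 0.2 s.
2. the sliding jaw nips the bar against the fixed jaw (it bears on the bar with over 1.5 N) (z of bar_center in the frame of gauge between 0.022 and 0.028 m and angle between bar_center's own z axis and vertical below 0.06 rad and x of bar_center in the frame of gauge between -0.022 and 0.042 m and angle between the x axis of bar_center and the x axis of gauge, either way round below 0.06 rad and contact force between the fingers and bar below 0.05 N and contact force between carriage and bar above 1.5 N), for 0.3 s.
At the end, for the whole second after the job is handed in: The bar lies flat on the gauge's plate (its centre between 22 mm to -x and 42 mm to +x of the gauge's origin, square to the gauge within 0.06 rad), at rest and still nipped: the sliding jaw bears on it with more than 0.3 N and is within 0.02 rad of square; the gauge and the bar are let go (z of bar_center in the frame of gauge between 0.022 and 0.028 m and angle between bar_center's own z axis and vertical below 0.06 rad and x of bar_center in the frame of gauge between -0.022 and 0.042 m and angle between the x axis of bar_center and the x axis of gauge, either way round below 0.06 rad and y of bar_center in the frame of gauge above -0.09 m and y of bar_center in the frame of jaw_face below -0.015 m and value of joint jaw between -0.02 and 0.02 rad and contact force between the fingers and bar below 0.05 N and contact force between carriage and bar above 0.3 N and contact force between the fingers and gauge below 0.05 N and linear speed of bar below 0.01 m/s); the robot touches nothing.
It fails at once if the jaw bears on the bar with more than 15 N (it crumbles) (contact force between carriage and bar above 15 N).
It fails at once if the sliding jaw is cocked more than 0.025 rad out of square (value of joint jaw above 0.025 rad or value of joint jaw below -0.025 rad).
It fails at once if a round biscuit or the cutter ring is moved more than 15 mm (distance of any of biscuit_a, biscuit_b, cutter from where it was at the start of the episode above 0.015 m).
It also fails if it takes over 54 s, if anything falls off the work surface, if the arm or the gripper's body presses on something with over 40 N, if the wrist force passes 120 N, or if a joint passes its speed limit or range.

## Working session

There is one attempt and no reset: what is moved stays moved. The work goes in short steps, each a Python script; the robot and the scene stay as the last script left them, time stands still between calls to the robot, and variables do not carry over. Pictures are saved under pics/ and viewed, at most 10 in all, crops included, and the job is handed in when it is done.

```bash
ls; mkdir -p pics; cat > h.py <<'E'
import numpy as np, cv2
from scipy.spatial.transform import Rotation as R
from cell import manip, inverse_kinematics, cams, order
def cap(name):
    s=manip.state(); c=cams.capture(name)
    if name=="wrist":
        T=np.eye(4);T[:3,:3]=R.from_rotvec(s["tcp_rot"]).as_matrix();T[:3,3]=s["tool_pos"];T=T@c["T_tool_cam"]
    else:
        o=np.array(c["orientation"]);T=np.eye(4);T[:3,:3]=o if o.shape==(3,3) else R.from_rotvec(o).as_matrix();T[:3,3]=c["position"]
    c["T"]=T; return c
def ray(c,u,v):
    K=c["intrinsics"];k=c["k1"];k=float(k)
    p=np.array([(u-K[0,2])/K[0,0],(v-K[1,2])/K[1,1]]);q=p.copy()
    for _ in range(20): q=p/(1+k*(q@q))
    return c["T"][:3,:3]@np.array([q[0],q[1],1.])
def onz(c,u,v,z):
    d=ray(c,u,v);o=c["T"][:3,3];return o+d*(z-o[2])/d[2]
def dep(c,u,v):
    return c["T"][:3,3]+ray(c,u,v)*c["z_map"][int(v),int(u)]
def save(c,n): cv2.imwrite("pics/"+n,c["image"]); import pickle; pickle.dump(c,open("pics/"+n[:-4]+".pkl","wb"))
def load(n): import pickle; return pickle.load(open("pics/"+n+".pkl","rb"))
E
python3 - <<'E'
from h import *
for n in ("scene","side"):
    c=cap(n); save(c,n+".png"); print(n,c["orientation"],c["T"],c["k1"])
print(manip.state())
E
```

```text
pics
scene [-2.38396982 -0.77003219  0.26014411] [[ 0.81128647  0.46414101 -0.35551004  0.83155695]
 [ 0.58464762 -0.64282284  0.49494035 -0.40453576]
 [ 0.00119214 -0.60938651 -0.79287241  0.64831176]
 [ 0.          0.          0.          1.        ]] -0.05001894766868951
side [-0.9829997   2.45531821 -1.02108826] [[-0.7185414  -0.4778944   0.50528724  0.20483079]
 [-0.69526631  0.51176743 -0.50467698  0.36012195]
 [-0.01740725 -0.7139405  -0.69998996  0.60622631]
 [ 0.          0.          0.          1.        ]] 0.010462786536890215
{'clock': 0.1, 'joint_pos': array([-1.37989872e+00,  2.64682553e-01,  1.60524509e+00, -2.96311261e-05,
        1.27368241e+00, -3.69269157e-02]), 'joint_velocities': array([ 0.00109175, -0.0014522 , -0.00346571,  0.00050501, -0.00065114,
       -0.00073747]), 'tau': array([ 6.58250283e-04, -5.03616607e+01, -3.58071220e+01,  7.30623887e-02,
        2.32910860e-02, -4.92178867e-05]), 'tool_pos': array([ 0.15230386, -0.65693379,  0.23750517]), 'tcp_rot': array([-3.11923424e+00, -3.56877669e-01,  2.87895040e-04]), 'contact_force': array([-0.65821151,  0.81661578,  0.21149966]), 'moment': array([-0.01391127, -0.00193315,  0.01143716]), 'grasp_force': 0.0, 'gripper_width': 0.08835139776773668}
```

View pics/scene.png

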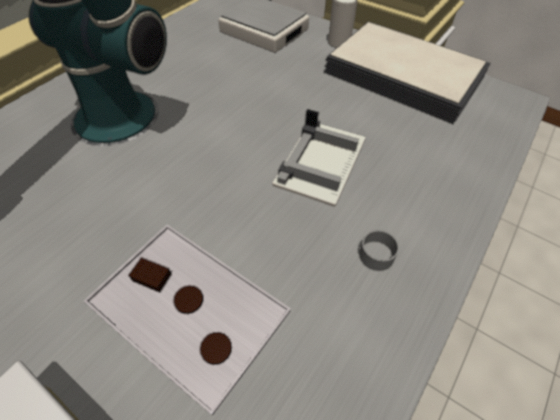

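View pics/side.png

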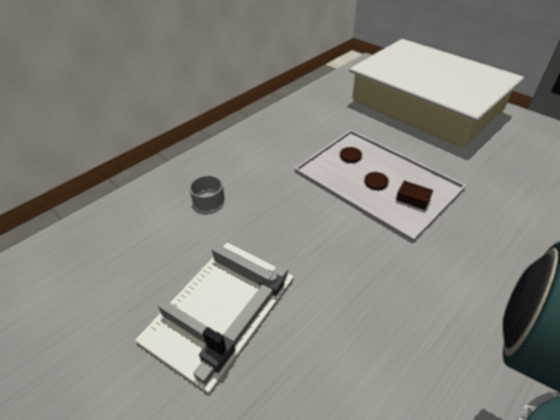

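The scene view shows the bar at (151,274), biscuits at (188,299) and (215,348). The side view shows the gauge with its tab at (214,342), the fixed jaw at (245,262) and plate corners at (138,340), (209,389) and (293,276).

```bash
python3 - <<'E'
from h import *
np.set_printoptions(precision=4,suppress=True)
c=load("scene")
print("bar",onz(c,151,271,.03),"bis",onz(c,188,299,.014),onz(c,215,348,.014))
for p in [(275,190),(335,201),(365,137)]: print("g",onz(c,*p,.012))
print("tab",onz(c,312,114,.082))
c=load("side")
print("bar",onz(c,415,190,.03),"bis",onz(c,376,180,.014),onz(c,351,155,.014))
for p in [(138,340),(209,389),(293,276)]: print("g",onz(c,*p,.012))
print("tab",onz(c,213,331,.082), "cut",onz(c,207,185,.04))
w=cap("wrist"); print(w["T_tool_cam"],w["intrinsics"])
E
```

```text
bar [ 0.4487 -0.2716  0.03  ] bis [ 0.5349 -0.2679  0.014 ] [ 0.6319 -0.3051  0.014 ]
g [0.5095 0.0317 0.012 ]
g [0.6326 0.0823 0.012 ]
g [0.5891 0.3033 0.012 ]
tab [0.4775 0.2235 0.082 ]
bar [ 0.4457 -0.2735  0.03  ] bis [ 0.5313 -0.2619  0.014 ] [ 0.6252 -0.2962  0.014 ]
g [0.5853 0.3022 0.012 ]
g [0.4463 0.2726 0.012 ]
g [0.4915 0.0481 0.012 ]
tab [0.4758 0.2294 0.082 ] cut [0.7648 0.0175 0.04  ]
[[-0.0008 -0.9636 -0.2674  0.0687]
 [ 1.     -0.0004 -0.0014  0.0011]
 [ 0.0012 -0.2674  0.9636 -0.1463]
 [ 0.      0.      0.      1.    ]] [[331.0632   0.     277.8862]
 [  0.     331.0632 207.3771]
 [  0.       0.       1.    ]]
```

```bash
cat >> h.py <<'E'
def rv(a):
    return R.from_matrix(np.array([[np.cos(a),np.sin(a),0],[np.sin(a),-np.cos(a),0],[0,0,-1.]])).as_rotvec()
E
python3 - <<'E'
from h import *
np.set_printoptions(precision=4,suppress=True)
manip.move_pose([.53,.17,.26],rv(np.radians(11)));manip.dwell(.2)
save(cap("wrist"),"wg.png"); s=manip.state();print(s["clock"],s["tool_pos"],s["joint_pos"])
manip.move_pose([.447,-.272,.17],rv(np.radians(-10)));manip.dwell(.2)
save(cap("wrist"),"wb.png"); s=manip.state();print(s["clock"],s["tool_pos"],s["joint_pos"])
for n in("wg","wb"):
    cv2.imwrite(f"pics/{n}2.png",cv2.resize(load(n)["image"],(800,600),interpolation=cv2.INTER_CUBIC))
E
```

```text
3.5833 [0.5301 0.1697 0.26  ] [ 0.265   0.0273  1.8338 -0.      1.2807  1.6444]
5.5083 [ 0.4475 -0.2714  0.1702] [-0.5928  0.0316  2.0001  0.0001  1.1095  1.1511]
```

View pics/wg2.png

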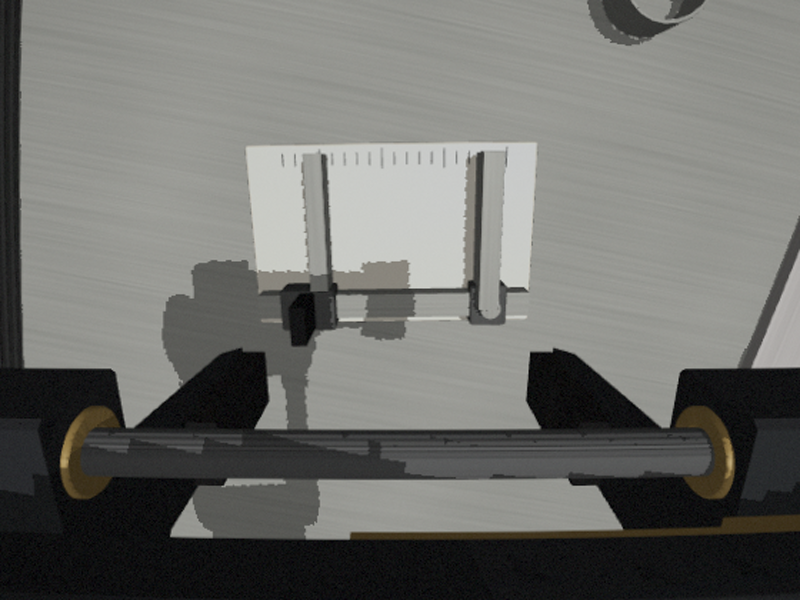

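View pics/wb2.png

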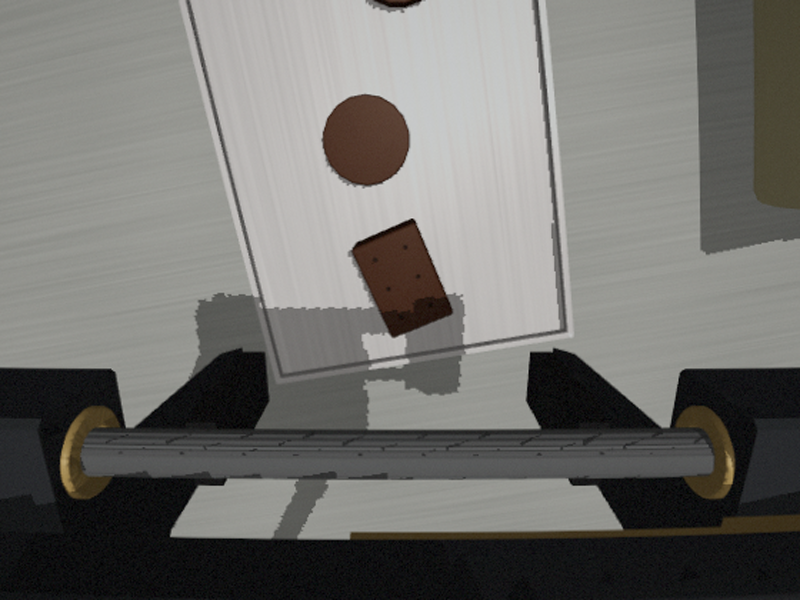

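Gauge view (800-wide): the plate's far corners are (246,147) and (537,143), the sliding blade is at u≈313, the fixed one at u≈490 and the tab near (302,320). Bar view: the bar's top corners are (354,250), (416,224), (452,314) and (392,337), with a biscuit at (366,140).

```bash
python3 - <<'E'
from h import *
np.set_printoptions(precision=4,suppress=True)
f=.7
c=load("wb")
P=np.array([onz(c,u*f,v*f,.030) for u,v in [(354,250),(416,224),(452,314),(392,337)]])
print(P,P.mean(0)); d=(P[0]+P[1]-P[2]-P[3]); print("yaw",np.degrees(np.arctan2(d[1],d[0])),np.linalg.norm(d)/2,np.linalg.norm(P[1]+P[2]-P[0]-P[3])/2)
print("bis",onz(c,366*f,140*f,.014), "depth z",[dep(c,u*f,v*f) for u,v in[(400,280),(366,140)]])
c=load("wg")
A=onz(c,246*f,147*f,.012);B=onz(c,537*f,143*f,.012)
C=onz(c,527*f,319*f,.012)
gy=(A-B);print("len",np.linalg.norm(gy),np.linalg.norm(B-C));gy/=np.linalg.norm(gy);gx=np.array([gy[1],-gy[0],0])
O=(A+B)/2-.075*gx;O[2]=0;print("yaw",np.degrees(np.arctan2(gx[1],gx[0])),O)
G=lambda p:(round((p-O)@gx,4),round((p-O)@gy,4),round(p[2],4))
print("C",G(C))
for u,v in [(322,155),(303,155),(483,155),(504,152)]: print(G(onz(c,u*f,v*f,.046)))
# tab points: depth > .05
H=[]
for v in range(195,250):
  for u in range(190,240):
    if c["z_map"][v,u]>0:
      p=dep(c,u,v)
      if p[2]>.074: H.append(G(p))
H=np.array(H);print(len(H),H.min(0),H.max(0),np.median(H,0))
np.save("g.npy",np.array([O,gx,gy]))
print([G(dep(c,u*f,v*f)) for u,v in[(350,200),(313,200),(490,200)]])
E
```

```text
[[ 0.4707 -0.2492  0.03  ]
 [ 0.4798 -0.2892  0.03  ]
 [ 0.4196 -0.3025  0.03  ]
 [ 0.4109 -0.2622  0.03  ]] [ 0.4452 -0.2758  0.03  ]
yaw 12.353658265015394 0.06141081066725858 0.041123259784786405
bis [ 0.5336 -0.2678  0.014 ] depth z [array([ 0.4474, -0.2738,  0.0309]), array([ 0.5336, -0.2678,  0.0141])]
len 0.23311628711716328 0.1479713023950399
yaw 11.649542027073766 [0.5394 0.1745 0.    ]
C (np.float64(-0.073), np.float64(-0.117), np.float64(0.012))
(np.float64(0.0669), np.float64(0.0505), np.float64(0.046))
(np.float64(0.0671), np.float64(0.0645), np.float64(0.046))
(np.float64(0.0654), np.float64(-0.0676), np.float64(0.046))
(np.float64(0.0674), np.float64(-0.083), np.float64(0.046))
359 [-0.0684  0.0628  0.0744] [-0.0381  0.0752  0.0843] [-0.0523  0.0686  0.0822]
[(np.float64(0.0317), np.float64(0.0345), np.float64(0.0123)), (np.float64(0.0344), np.float64(0.0589), np.float64(0.0462)), (np.float64(0.0328), np.float64(-0.0737), np.float64(0.0472))]
```

```bash
python3 - <<'E'
from h import *
np.set_printoptions(precision=4,suppress=True)
O,gx,gy=np.load("g.npy"); ga=np.arctan2(gx[1],gx[0]); ba=np.radians(12.35)
b=np.array([.4455,-.2755,0])
manip.move_pose(b+[0,0,.09],rv(ba)); manip.move_linear(b+[0,0,.007],rate=.12)
manip.set_gripper(.03,30); s=manip.state(); print(s["clock"],s["tool_pos"],s["gripper_width"],s["grasp_force"],s["contact_force"])
manip.move_linear(b+[0,0,.11],rate=.15)
t=O+.010*gx-.008*gy
manip.move_pose(t+[0,0,.11],rv(ga)); s=manip.state(); print(s["clock"],s["tool_pos"],s["gripper_width"],s["grasp_force"],s["contact_force"])
save(cap("side"),"carry.png")
manip.move_linear(t+[0,0,.03],rate=.12); manip.dwell(.1)
f0=manip.state()["contact_force"][2]
z=.03
while z>.0125:
    z-=.0025 if z>.02 else .0007
    manip.move_linear(t+[0,0,z],rate=.03)
    s=manip.state()
    if s["contact_force"][2]-f0>3: break
print(z,s["tool_pos"],s["contact_force"],f0,s["clock"])
manip.set_gripper(.06); manip.move_linear(t+[0,0,.14],rate=.15)
s=manip.state();print(s["clock"]);manip.move_pose(O+[0,0,.24]-.02*gx,rv(ga));c=cap("wrist");save(c,"placed.png")
cv2.imwrite("pics/placed2.png",cv2.resize(c["image"][60:270,140:420],(800,600),interpolation=cv2.INTER_CUBIC))
E
```

```text
7.5583 [ 0.4455 -0.2755  0.007 ] 0.04318608843762426 29.99989871867001 [-1.0972  1.1199  1.5297]
10.0667 [0.5509 0.1677 0.1098] 0.04306440413460712 29.999628849327564 [-0.1062  0.1093 -0.7155]
0.014700000000000008 [0.551  0.1687 0.0151] [-0.9094 -0.4667  3.5313] -0.5573088627825759 13.2833
14.7083
```

View pics/placed2.png

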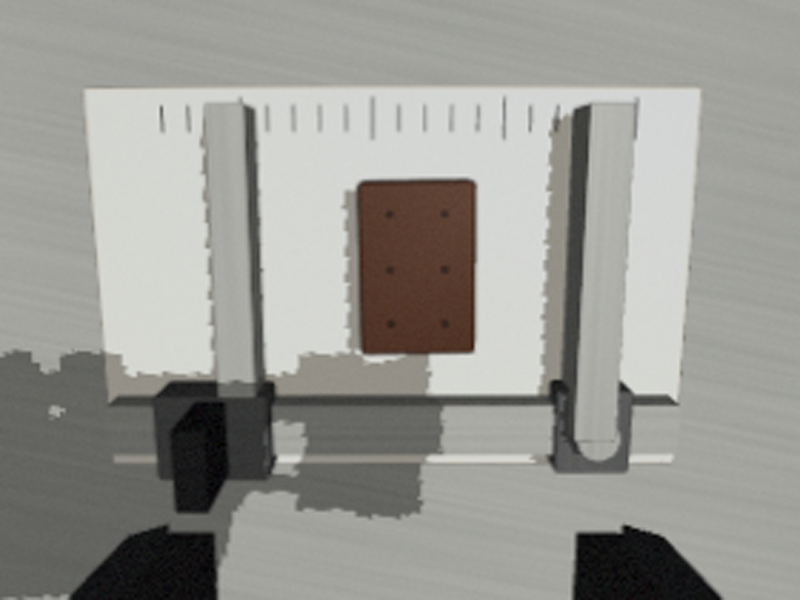

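The bar lies square on the plate between the jaws, its top at about (417,266). Carriage top is around (213,430) and the tab top around (195,475). I'll check the tab position by depth.

```bash
python3 - <<'E'
from h import *
np.set_printoptions(precision=4,suppress=True)
O,gx,gy=np.load("g.npy"); c=load("placed")
P=[]
for v in range(60+120,60+185):
  for u in range(140+45,140+100):
    if c["z_map"][v,u]>0:
      p=dep(c,u,v)-O; P.append([p@gx,p@gy,p[2],u,v])
P=np.array(P)
for lo,hi in((.079,.086),(.05,.078),(.039,.044),(.012,.038)):
    q=P[(P[:,2]>lo)&(P[:,2]<hi)]; print(lo,len(q),np.percentile(q,[3,50,97],axis=0) if len(q) else 0)
# manual: tab top corners & carriage corners & blade face edge, 800->crop
k=.35
for u,v,z in [(175,512,.082),(208,512,.082),(155,480,.042),(272,475,.042),(272,383,.042),(250,110,.046),(257,385,.046),(573,250,.046),(359,266,.038),(475,266,.038)]:
    p=onz(c,140+u*k,60+v*k,z)-O; print(u,v,p@gx,p@gy)
E
```

```text
0.079 384 [[ -0.067    0.063    0.0808 200.     210.    ]
 [ -0.053    0.0687   0.0823 207.     224.5   ]
 [ -0.0389   0.0745   0.0836 213.     238.    ]]
0.05 205 [[ -0.0659   0.063    0.0509 204.     202.    ]
 [ -0.0441   0.0641   0.0638 214.     210.    ]
 [ -0.0381   0.0738   0.0775 217.     232.88  ]]
0.039 709 [[ -0.0684   0.0486   0.0404 195.     198.    ]
 [ -0.0496   0.0607   0.0423 222.     210.    ]
 [ -0.0367   0.09     0.0437 233.     226.    ]]
0.012 920 [[ -0.0662   0.0442   0.0121 185.     181.    ]
 [ -0.0366   0.0852   0.0172 203.     194.    ]
 [ -0.0224   0.1063   0.0355 239.     219.    ]]
175 512 -0.06825702077097574 0.0748466460307834
208 512 -0.0682354043926044 0.06344137035234933
155 480 -0.07044573023118592 0.09171916478941813
272 475 -0.06836974260235325 0.046400866970931896
272 383 -0.03208533719235114 0.0451296299422766
250 110 0.06534757381918982 0.04900652286864339
257 385 -0.03190482692814917 0.05018036783021271
573 250 0.01753065226113313 -0.06437011222258796
359 266 0.010934946642345376 0.012291044684624343
475 266 0.010934174821141212 -0.03018127724993032
```

```bash
cat >> h.py <<'E'
def force(n=8):
    O,gx,gy=np.load("g.npy"); f=[];p=[]
    for _ in range(n):
        manip.dwell(.015); s=manip.state(); f.append(s["contact_force"]); p.append(s["tool_pos"]-O)
    f=np.mean(f,0);p=np.mean(p,0)
    return f@gy,f@gx,f[2],p@gy,s["clock"]
E
python3 - <<'E'
from h import *
np.set_printoptions(precision=4,suppress=True)
O,gx,gy=np.load("g.npy"); ga=np.arctan2(gx[1],gx[0]); r=rv(ga+np.pi/2)
P=lambda y,z=.057:O-.053*gx+y*gy+np.array([0,0,z])
manip.set_gripper(0.,10)
manip.move_pose(P(.095,.13),r); manip.move_linear(P(.095),rate=.12)
print(manip.state()["joint_pos"]); print("free",np.round(force(),4))
manip.move_linear(P(.080),rate=.03); print("c",np.round(force(),4))
if force(4)[0]<1: print("no contact?")
manip.move_linear(P(.050),rate=.04); print("s",np.round(force(),4))
manip.move_linear(P(.022),rate=.04); print("s",np.round(force(),4))
for y in (.021,.020,.019,.018):
    manip.move_linear(P(y),rate=.02); print("s",np.round(force(),4))
E
```

```text
[ 0.4548  0.1857  2.0653 -0.      0.8897  0.2517]
free [-0.2402 -0.1669  0.1546  0.0952 18.35  ]
c [ 1.9781  0.4361  0.9059  0.0799 19.1333]
s [-0.1827  0.497  -0.0618  0.0494 20.2333]
s [ 0.0436 -0.1789 -0.0234  0.0215 21.2167]
s [ 2.0429  0.7047  0.806   0.0212 21.6   ]
s [ 4.3362  1.7655  1.2611  0.0203 21.9833]
s [ 3.991   2.2258  1.7566  0.019  22.3667]
s [ 3.7419  2.035   1.8542  0.018  22.75  ]
```

```bash
python3 - <<'E'
from h import *
O,gx,gy=np.load("g.npy")
P=lambda y,z=.057:O-.053*gx+y*gy+np.array([0,0,z])
y=.018; base=[]; step=.0005
while manip.state()["clock"]<38 and y>.004:
    y-=step; manip.move_linear(P(y),rate=.01); f=force(6); print(round(y,4),np.round(f,4))
    b=np.median(base) if len(base)>3 else 4.0
    if f[0]-b>2.6: break
    if f[0]-b>.8: step=.0002
    else:
        step=.0005; base.append(f[0])
print(b)
E
```

```text
0.0175 [3.9604e+00 1.8527e+00 1.8248e+00 1.7500e-02 2.3100e+01]
0.017 [4.2407e+00 1.2788e+00 1.4075e+00 1.7000e-02 2.3450e+01]
0.0165 [4.3148e+00 1.1899e+00 1.1154e+00 1.6500e-02 2.3800e+01]
0.016 [3.8955e+00 1.4376e+00 1.1485e+00 1.6000e-02 2.4150e+01]
0.0155 [3.9228e+00 1.0814e+00 1.2580e+00 1.5500e-02 2.4500e+01]
0.015 [4.2151e+00 9.3570e-01 9.8200e-01 1.5000e-02 2.4850e+01]
0.0145 [3.9432e+00 7.9050e-01 1.1808e+00 1.4500e-02 2.5200e+01]
0.014 [4.0643e+00 7.3350e-01 7.1140e-01 1.4000e-02 2.5550e+01]
0.0135 [4.3834e+00 4.9200e-01 3.2090e-01 1.3500e-02 2.5900e+01]
0.013 [3.9608e+00 2.4390e-01 3.8650e-01 1.3000e-02 2.6250e+01]
0.0125 [4.1102e+00 9.2890e-01 9.1000e-03 1.2500e-02 2.6600e+01]
0.012 [ 4.0578e+00  1.3500e-02 -2.6630e-01  1.2000e-02  2.6950e+01]
0.0115 [ 4.1472e+00  1.5000e-01 -1.2210e-01  1.1500e-02  2.7300e+01]
0.011 [ 4.2119e+00 -2.6380e-01 -5.9430e-01  1.1000e-02  2.7650e+01]
0.0105 [ 4.8072e+00 -1.4610e-01 -2.1860e-01  1.0600e-02  2.8000e+01]
0.01 [ 6.3273e+00 -3.3550e-01 -7.5540e-01  1.0500e-02  2.8350e+01]
0.0098 [ 7.5223e+00 -2.1460e-01 -6.7650e-01  1.0500e-02  2.8700e+01]
4.110183200944999
```

```bash
python3 - <<'E'
from h import *
print(np.round(force(10),4))
c=cap("side"); save(c,"nip.png"); w=cap("wrist"); save(w,"nipw.png")
a=cv2.resize(c["image"][220:400,120:320],(560,504),interpolation=cv2.INTER_CUBIC)
cv2.imwrite("pics/nip2.png",a)
E
```

```text
[ 7.28110e+00 -1.80800e-01 -7.35400e-01  1.05000e-02  2.88667e+01]
```

View pics/nip2.png

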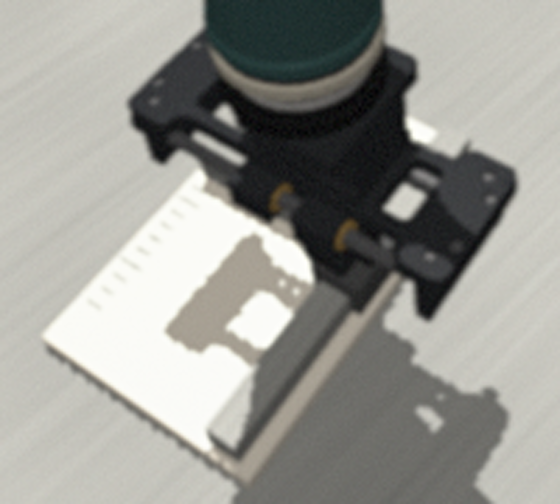

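View pics/nipw.png

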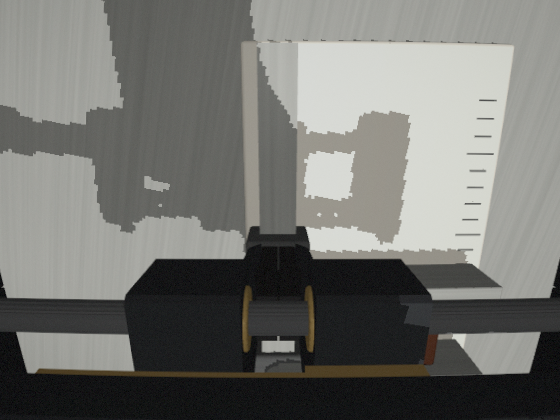

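```bash
python3 - <<'E'
from h import *
O,gx,gy=np.load("g.npy"); ga=np.arctan2(gx[1],gx[0])
P=lambda y,z=.057:O-.053*gx+y*gy+np.array([0,0,z])
manip.move_linear(P(.03),rate=.03); print(np.round(force(4),3))
manip.move_linear(P(.03,.14),rate=.15)
manip.move_pose(O+[0,0,.24]-.02*gx-.03*gy,rv(ga)); manip.dwell(.1); c=cap("wrist");save(c,"end.png")
cv2.imwrite("pics/end2.png",cv2.resize(c["image"][60:270,140:420],(800,600),interpolation=cv2.INTER_CUBIC)); print(manip.state()["clock"])
E
```

```text
[-0.057  0.121  0.291  0.03  29.858]
32.0167
```

View pics/end2.png

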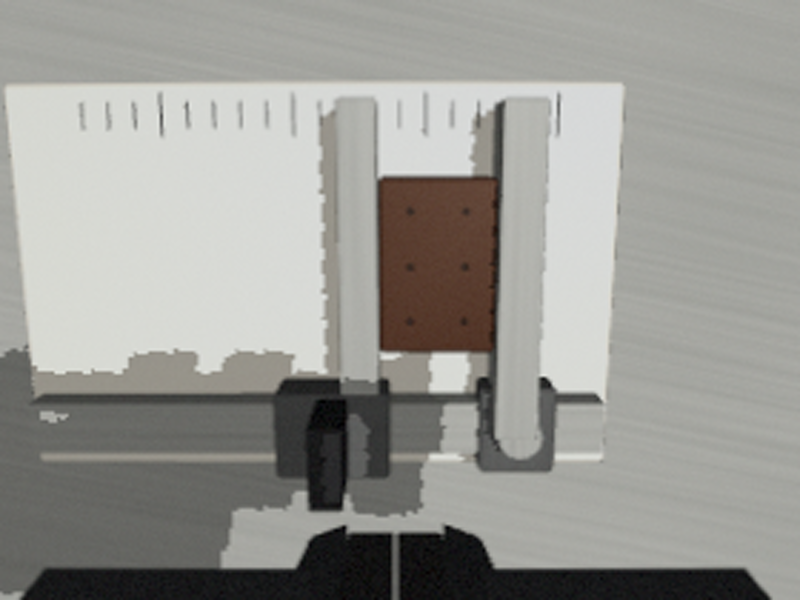

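The bar spans u 379–496 with no gap to either blade. The jaws are square, and the robot is clear of the gauge.

```bash
python3 -c "
from h import *
print(order.close_job())"
```

```text
the job is handed in; nothing more can be done
None
```

The job is handed in, with no verdict returned: the bar (about 43 mm wide) lies flat between the closed jaws, nipped at an estimated 3 N, with the jaw looking square in the last picture and the arm clear at 32 s; the biscuits and cutter were not touched.

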